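# Pick the split retaining ring out of a bearing housing

## Robot

A 7-joint arm with a two-finger parallel gripper is mounted at the origin on a cart in front of the work surface, level with it; the furniture and walls round the work are solid. World frame = base frame: x ahead of the robot, y to its left, z up, the work surface at z = 0. Lengths are in m, angles in rad, forces in N, time in s.
With the tool pointing down it reaches from about 0.35 to 0.9 m from the base axis. Payload 8.1 kg.
Tool frame: the origin (TCP) lies between the finger pads; the fingertips stand ahead of it and the grasp point (between the pads) is the TCP (arm.nose_length is the z of the fingertips in the tool frame, in m); z points along the fingers, y is the line along which they close (so a half turn about z gives the same grasp; the last joint's range is limited). The gripper opens to 92 mm and grips with 3 to 60 N. Pads are 19 mm wide; open, the fingers measure 130 mm over their backs; the gripper's body (75 mm by 190 mm) begins 47 mm behind the grasp point.
Start: joints at [-1.258, 0.434, 0.025, 1.573, -0.012, 1.134, -0.075], TCP at [0.252, 0.572, 0.246] pointing down, gripper open.
Joint ranges: [-2.62, 2.62], [-0.44, 2.09], [-1.27, 1.32], [0.08, 2.57], [-1.32, 4.46], [0.12, 2], [-2.74, 2.74]. Speed limits (rad/s): [2.22, 2.22, 3.01, 3.01, 3.14, 3.14, 3.14].

## Interface

Orientations are given as a rotation vector (axis times angle).
In Python, from cell import sensors, optics, arm gives the robot as it stands.
- The arm moves only by the tool arm_command, never from a script. Its argument "deltas" is one flat list of numbers, 7 for each row, row after row: the turn, a rotation vector about the world's x, y, z as a fraction of full scale, then the shift along the world's x, y, z as a fraction of full scale, then the finger opening in mm, from 0 to 91.8. In form: [wx, wy, wz, dx, dy, dz, fingers, wx, wy, wz, dx, dy, dz, fingers, ...]. A call has 1 to 20 rows; each row is the pose to reach, as a shift and turn from the pose commanded when the call began; what a row does not reach only later rows make up. Full scale, the value 1, is 1 m for a shift and 90 degrees for a turn. A row lasts 1/10 s, in which the tool goes at most 50 mm and 8.59 degrees, less where a joint would pass 70% of its speed; a pose out of reach is approached as far as the arm can. A call with a number of a shift or a turn outside -1 to 1 is refused whole. A call with a gripper value outside its range is refused whole. The fingers move at their own pace and stop on an object; "force" is the grip in N (left out, the last holds). Time passes only in rows, so rows that repeat a pose let the fingers close. It gives the time, the measured TCP pose, the force, the opening and the grip force at its end, in the units of the state.
- sensors.observe(): the state, without advancing time (a new reading comes with each control period).
- optics.get_image(name): name is "scene" or "top" or "wrist"; returns the picture (480x640x3 uint8, blue, green, red); there is no depth.
- optics.calibration(name): a dict with "camera_matrix" (3x3 intrinsics, pixels), "rvec" (rotation vector, rad) and "tvec" (3), from world to camera coordinates, as OpenCV has them. Camera axes: x right, y down, z forward; pixel columns grow to the right and rows downward; lengths in m; the calibration is good to about 2 mm. A picture is of the moment at which its call begins: read the wrist's pose just before it. calibration takes no time and is no camera call; for the wrist camera it gives the pose at the moment of the call.
- arm.sign_off(): hands the job in; it is judged then, once.
The state is a dict: "clock": time; "joints": joint angles; "dq": joint speeds; "joint_efforts": joint torques, N m; "position": TCP position; "ee_rot": TCP orientation; "force": force on the tool from outside, world axes, zero at the start; "ft_torque": the same for the moment, N m; "width": opening from 0.0 (shut) to 1.0 (fully open); "gripper_force": force on a finger pad.
Only numpy, scipy, OpenCV 4.12 (cv2) and the standard library are available. Lean on these libraries where they do the work, as an engineer would, in place of code of your own. Each camera call takes 0.05 s, during which the arm holds its last target. There are 200 camera calls.

## Task

Open up the bearing housing: take the hooked pick from its stand and, with its toe under the split ring beside the ring's gap, lift that end of the ring out of the groove and draw the ring free. Put the pick back upright in its stand, and lay the ring flat in the blue tray. Leave the yellow tape, the flux bottle and the tub of swabs where they stand.

Things in the scene. Friction and masses are not known exactly. Their poses are not given: they have to be found in the camera images.
- groove (a point): Centre of the ring groove in the round aluminium bearing housing (fixed, 76 mm across on a 92 mm base flange 8 mm high): on the bore's axis, 30.5 mm above the bench, z up. Rim top 33 mm above the bench, 31.5 to 38 mm from the axis. The ring lies flush with it on a seat 28 mm above the bench, 20 to 31.5 mm from the axis. Inside 20 mm the bore is open, its floor 18 mm above the bench.
- slot (a point): Middle of the open pry slot under the ring, on its floor: 26 mm from the housing's axis along groove's local -x, 18 mm above the bench. The slot is 13 mm wide and runs radially (along x) from the bore through seat and rim to the outside; a toe coming from the bore passes under the ring in it.
- keeper (a point): Brass keeper on the housing opposite the slot (groove's local +x, 45 degrees to either side), 35 to 38 mm above the bench. It overhangs the ring's outer edge by 2.5 mm, so the ring cannot come straight up: tilt it up at the slot, then draw it along local -x, some 15 mm or more, till it rests out on the rim, flat or leaning. The point is on the keeper's top, 33 mm from the axis.
- ring_center (a point): Centre of the dark steel split ring, half-way through its 5 mm thickness: outside 60 mm, inside 44 mm, band 8 mm wide, 40 g, rigid. z is its axis (up at the start); at the start its axes agree with groove's. Its gap runs from 22 to 70 degrees counterclockwise (from above) from its local -x: one end reaches 10 mm past the slot's middle, the other is well away.
- pick_grip (a point): Centre of the hooked pick's orange square grip (14 x 14 mm, 45 mm long, upright along z); pick 60 g, 94 mm long. Under the grip a black flange, 34 mm across, 4 mm thick, its underside 26.5 mm below this point. Below it a flat steel shank, local x +2 to +7 mm, 8 mm wide, goes down to 71.5 mm below this point.
- pick_toe (a point): Middle of the upper face of the toe at the shank's foot: 67.5 mm below pick_grip and 3 mm from it along the pick's local -x. The toe points to local -x, 8 mm wide, 4 mm thick; 10 mm of it stand clear of the shank (5 mm to either side of this point).
- ring_band (a point): Middle of the ring's band where it bridges the slot at the start, beside the gap: 26 mm from the ring's centre along its local -x, half-way through its thickness.
- stand_mouth (a point): Centre of the mouth of the grey pick stand (fixed; 60 x 60 mm block on a 76 mm black foot), at its top, 60 mm above the bench. The square hole is 24 x 24 mm and goes down to 8 mm above the bench. The pick hangs in it with its flange lying on the top, pick_grip 26.5 mm above this point and over its middle.
- tray_floor (a point): Centre of the inner floor of the open blue tray (100 x 120 mm in its x and y, 18 mm high, walls and floor 4 mm, loose, 400 g), 4 mm above the bench.
- flux_bottle: Cream bottle with a yellow nozzle, 42 x 42 x 113 mm, a bystander; origin at the centre of its underside.
- yellow_tape: Roll of yellow tape lying flat, 45 mm across, 18 mm high, a bystander; origin at the centre of its underside.
- swab_tub: Clear tub of cotton swabs, 58 mm across, 77 mm high, a bystander; origin at the centre of its underside.
Mind the look-alikes: they are no part of the job. Of the things that look like the part that bears tray_floor, the largest one is meant. What is shaped like the part that bears pick_grip but green is not meant.

How it is judged:
On the way, in this order (a step that is already met when the one before it is completed fails the run):
1. the pick is lifted out of its stand by the gripper (z of pick_grip in the frame of stand_mouth above 0.05 m and contact force between the fingers and pick above 1 N), for 0.1 s.
2. the end of the ring beside the slot is raised out of the groove by the pick, the fingers not touching the ring (z of ring_band in the frame of groove above 0.006 m and contact force between pick and ring above 0.03 N and contact force between the fingers and ring below 0.05 N), for 0.1 s.
At the end, for the whole second after the job is handed in: The pick hangs upright in its stand, flange down on the top (within 9 mm of the middle, 4.5 mm of height and 0.12 rad), and the ring lies flat (within 0.12 rad, either face up) on the floor of the blue tray, both released and at rest (horizontal distance between pick_grip and stand_mouth below 0.009 m and z of pick_grip in the frame of stand_mouth below 0.031 m and angle between pick_grip's own z axis and vertical below 0.12 rad and x of ring_center in the frame of tray_floor between -0.022 and 0.022 m and y of ring_center in the frame of tray_floor between -0.032 and 0.032 m and z of ring_center in the frame of tray_floor below 0.006 m and (angle between ring_center's own z axis and vertical below 0.12 rad or angle between ring_center's own z axis and vertical above 3.02 rad) and linear speed of each of ring, pick below 0.02 m/s); the robot touches nothing.
It fails at once if the flux bottle, the tape or the tub is moved by more than 20 mm or tipped (distance of any of flux_bottle, yellow_tape, swab_tub from where it was at the start of the episode above 0.02 m or angle between any of flux_bottle, swab_tub, yellow_tape's own z axis and vertical above 0.3 rad).
It also fails if it takes over 58 s, if anything falls off the work surface, if the arm or the gripper's body presses on something with over 40 N, if the wrist force passes 120 N, or if a joint passes its speed limit or range.

## Working session

There is one attempt and no reset: what is moved stays moved. The work goes in short steps, Python scripts to look and compute and a tool call to move; the robot and the scene stay as the last step left them, time stands still between calls to the robot, and variables do not carry over. Pictures are saved under pics/ and viewed, at most 10 in all, crops included, and the job is handed in when it is done.

Besides the shell and the picture viewer there is one more tool, called by a JSON object that holds its "api" and its "payload". arm_command: Moves the arm, as the interface text tells. Its arguments: {"type":"object","properties":{"deltas":{"type":"array","items":{"type":"number"}},"force":{"type":"number"}},"required":["deltas"]}

```bash
mkdir -p pics; python3 - <<'E'
from cell import sensors, optics, arm
import cv2,numpy as np
s=sensors.observe();print({k:np.round(v,3) for k,v in s.items()},arm.nose_length)
for n in("top","scene"):
    im=optics.get_image(n);cv2.imwrite(f"pics/{n}0.png",im)
    c=optics.calibration(n);R=cv2.Rodrigues(np.array(c["rvec"]))[0];print(n,np.round(c["camera_matrix"],1).tolist(),np.round(-R.T@np.array(c["tvec"]).ravel(),3),np.round(R,2).tolist())
E
```

```text
{'clock': np.float64(0.0), 'joints': array([-1.258,  0.435,  0.025,  1.574, -0.012,  1.134, -0.075]), 'dq': array([ 0.001,  0.   , -0.   ,  0.   ,  0.   ,  0.   ,  0.002]), 'joint_efforts': array([-1.0000e-03, -6.6785e+01,  9.8400e-01, -3.1446e+01, -6.1000e-02,
        4.3000e-02,  0.0000e+00]), 'position': array([0.252, 0.571, 0.245]), 'ee_rot': array([-6.480e-01, -3.074e+00,  2.000e-03]), 'force': array([ 0.179, -1.249, -0.576]), 'ft_torque': array([-0.006, -0.031,  0.017]), 'gripper_force': np.float64(0.0), 'width': np.float64(0.998)} 0.019
top [[442.0, 0.0, 321.5], [0.0, 442.0, 241.1], [0.0, 0.0, 1.0]] [ 0.396 -0.134  1.076] [[0.01, -1.0, -0.01], [-0.99, -0.01, -0.12], [0.12, 0.02, -0.99]]
scene [[494.0, 0.0, 326.7], [0.0, 494.0, 241.4], [0.0, 0.0, 1.0]] [0.079 0.552 0.572] [[-0.85, -0.53, -0.02], [-0.26, 0.46, -0.85], [0.46, -0.71, -0.53]]
```

View pics/top0.png

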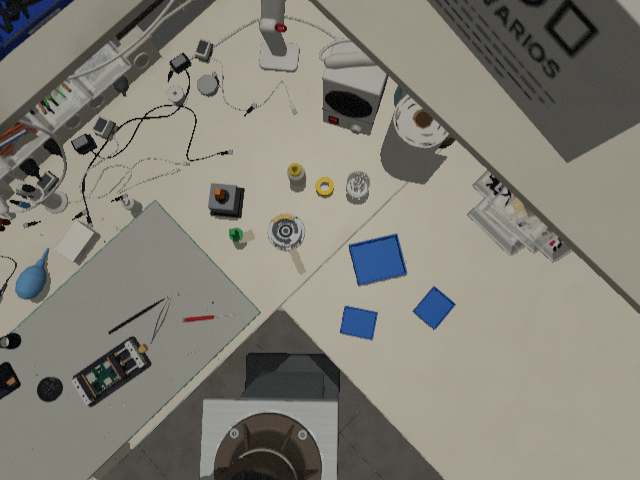

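View pics/scene0.png

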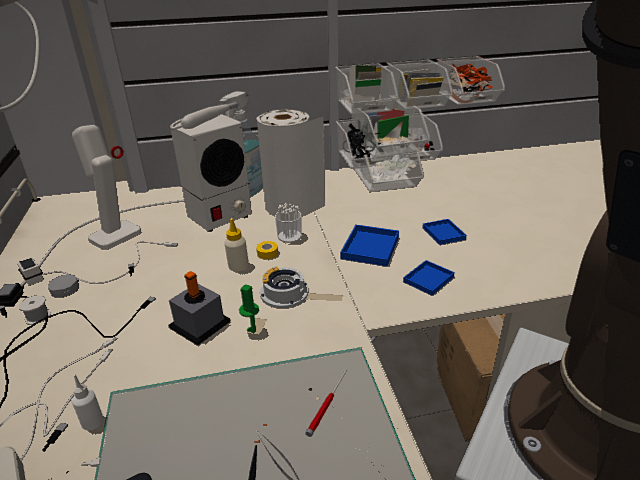

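The top view shows the orange grip at (218,193) in its stand at (225,200), and the housing at (286,231) with its keeper on the far side. The large blue tray is at (378,259). The green decoy is at (236,234), the flux bottle at (296,171), the tape at (325,187) and the tub at (358,186). The scene view agrees.

```bash
cat > h.py <<'E'
from cell import sensors, optics, arm
import cv2,numpy as np
from scipy.spatial.transform import Rotation as Ro
def ray(cal,px):
    K=np.array(cal["camera_matrix"]);R=cv2.Rodrigues(np.array(cal["rvec"]))[0];t=np.array(cal["tvec"]).ravel()
    d=R.T@np.linalg.inv(K)@np.array([px[0],px[1],1.]);return -R.T@t,d
def onplane(cal,px,z):
    o,d=ray(cal,px);return o+d*(z-o[2])/d[2]
def proj(cal,p):
    return cv2.projectPoints(np.array(p,float).reshape(-1,3),np.array(cal["rvec"]),np.array(cal["tvec"]),np.array(cal["camera_matrix"]),None)[0].reshape(-1,2)
def blobs(im,lo,hi,amin=20):
    m=cv2.inRange(cv2.cvtColor(im,cv2.COLOR_BGR2HSV),lo,hi)
    c=[k for k in cv2.findContours(m,cv2.RETR_EXTERNAL,cv2.CHAIN_APPROX_NONE)[0] if cv2.contourArea(k)>=amin]
    return sorted(c,key=cv2.contourArea,reverse=True)
def mid(c):
    m=cv2.moments(c);return m["m10"]/m["m00"],m["m01"]/m["m00"]
E
python3 - <<'E'
from h import *
im=cv2.imread("pics/top0.png");c=optics.calibration("top")
P=lambda px,z:np.round(onplane(c,px,z),3)
for k in blobs(im[150:350,180:460],(105,120,40),(125,255,255),200):
    b=cv2.minAreaRect(k+np.array([180,150]));bp=cv2.boxPoints(b)
    print("blue",b,P(b[0],.015),[P(q,.018)[:2].tolist() for q in bp])
for k in blobs(im[150:230,190:260],(3,150,80),(18,255,255),10): print("orange",np.array(mid(k))+[190,150],P(np.array(mid(k))+[190,150],.109))
print("stand",P((223,198),.06),"housing",P((286,231),.033),"green",P((236,234),.08),"flux",P((296,171),.113),"tape",P((325,187),.018),"tub",P((358,186),.077))
cv2.imwrite("pics/topcrop.png",cv2.resize(im[160:280,195:345],None,fx=5,fy=5,interpolation=cv2.INTER_CUBIC))
E
```

```text
blue ((377.44586181640625, 258.89508056640625), (40.883522033691406, 50.04509353637695), 76.75948333740234) [ 0.484 -0.252  0.015] [[0.517, -0.182], [0.547, -0.299], [0.451, -0.321], [0.422, -0.205]]
blue ((433.9508056640625, 307.4590148925781), (28.42418670654297, 32.777442932128906), 39.80556869506836) [ 0.371 -0.386  0.015] [[0.362, -0.334], [0.422, -0.385], [0.38, -0.435], [0.321, -0.385]]
blue ((358.3269348144531, 322.36541748046875), (33.339744567871094, 27.652376174926758), 11.309932708740234) [ 0.333 -0.207  0.015] [[0.309, -0.162], [0.372, -0.174], [0.358, -0.252], [0.295, -0.239]]
orange [217.  191.5] [0.623 0.117 0.109]
stand [0.619 0.115 0.06 ] housing [ 0.547 -0.032  0.033] green [0.532 0.077 0.08 ] flux [ 0.671 -0.059  0.113] tape [ 0.659 -0.124  0.018] tub [ 0.647 -0.201  0.077]
```

View pics/topcrop.png

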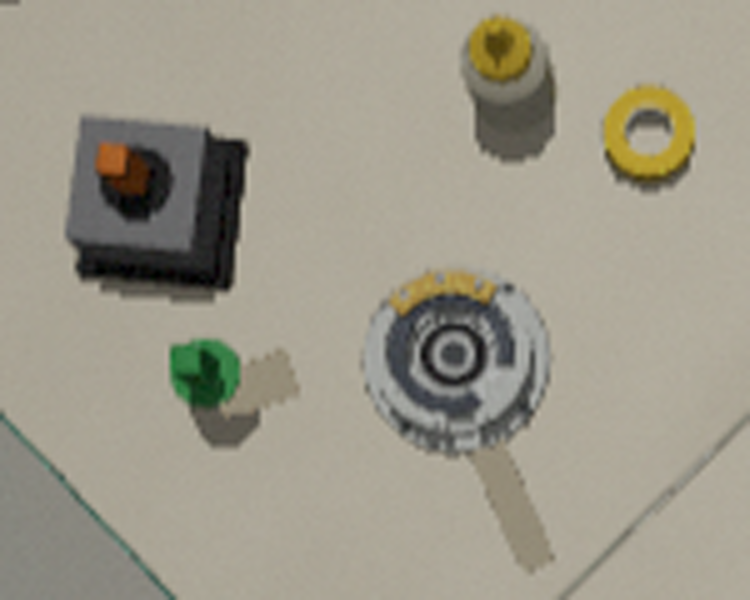

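{"api": "arm_command", "payload": {"deltas": [0,0,-0.2,0.1,-0.12,0.02,91,0,0,-0.4,0.2,-0.25,0.03,91,0,0,-0.77,0.34,-0.5,0.06,91,0,0,-0.77,0.34,-0.5,0.06,91,0,0,-0.77,0.34,-0.5,0.06,91,0,0,-0.77,0.34,-0.5,0.06,91,0,0,-0.77,0.34,-0.5,0.06,91,0,0,-0.77,0.34,-0.5,0.06,91,0,0,-0.77,0.34,-0.5,0.06,91,0,0,-0.77,0.34,-0.5,0.06,91,0,0,-0.77,0.34,-0.5,0.06,91,0,0,-0.77,0.34,-0.5,0.06,91,0,0,-0.77,0.34,-0.5,0.06,91,0,0,-0.77,0.34,-0.5,0.06,91,0,0,-0.77,0.34,-0.5,0.06,91,0,0,-0.77,0.34,-0.5,0.06,91,0,0,-0.77,0.34,-0.5,0.06,91]}}

```text
clock: 1.8
position: [0.5918, 0.0736, 0.3056]
ee_rot: [-2.278, -2.163, -0.0]
force: [0.4, -0.1, -0.4]
width: 0.99
gripper_force: 0.0
```

```bash
python3 - <<'E'
from h import *
s=sensors.observe();print(s["clock"],np.round(s["position"],4),np.round(s["joints"],2),np.round(Ro.from_rotvec(s["ee_rot"]).as_matrix(),3).tolist())
c=optics.calibration("wrist");im=optics.get_image("wrist");cv2.imwrite("pics/w1.png",im);np.save("w1.npy",c,allow_pickle=True)
o,d=ray(c,(320,240));print(o,d,np.array(c["camera_matrix"])[0])
E
```

```text
1.8 [0.5918 0.0736 0.3056] [-0.56  0.36  0.49  1.59 -0.18  1.24 -0.09] [[0.052, 0.999, -0.0], [0.999, -0.052, 0.001], [0.001, -0.001, -1.0]]
[0.59706178 0.1555411  0.44453354] [-0.01635827 -0.30664628 -0.95170142] [417.78174784   0.         319.88167039]
```

View pics/w1.png

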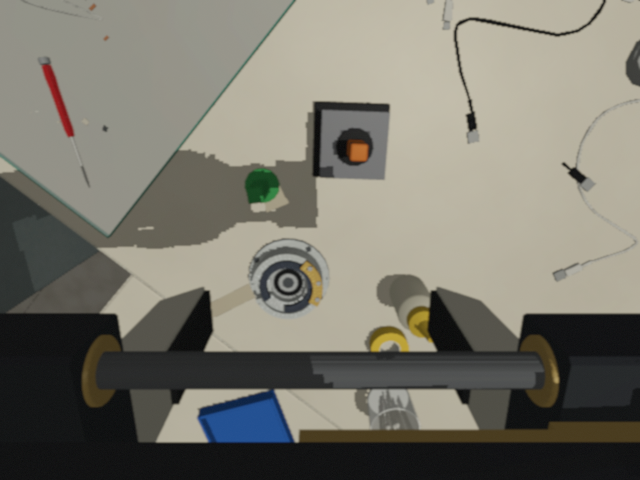

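The wrist view shows the grip at (357,150), its stand at (352,145), the housing at (289,280) and the keeper at (317,285). The green decoy is at (262,185).

```bash
python3 - <<'E'
from h import *
im=cv2.imread("pics/w1.png");c=np.load("w1.npy",allow_pickle=True).item()
P=lambda px,z:np.round(onplane(c,px,z),4)
hs=cv2.cvtColor(im,cv2.COLOR_BGR2HSV);print(hs[150,357],hs[285,317],hs[141,371])
k=blobs(im[120:175,330:380],(3,150,150),(18,255,255),20)[0]+np.array([330,120])
b=cv2.minAreaRect(k);print("grip",b,P(b[0],.109),[P(q,.109)[:2].tolist() for q in cv2.boxPoints(b)])
g=cv2.inRange(hs,(0,0,85),(180,60,140));g[:, :310]=0;g[:,395:]=0;g[:90]=0;g[190:]=0
k=max(cv2.findContours(g,cv2.RETR_EXTERNAL,cv2.CHAIN_APPROX_NONE)[0],key=cv2.contourArea);b=cv2.minAreaRect(k);print("stand",b,P(b[0],.06),[P(q,.06)[:2].tolist() for q in cv2.boxPoints(b)])
k=blobs(im[230:330,295:335],(14,90,90),(28,255,255),20)[0]+np.array([295,230]);print("keeper",cv2.contourArea(k),P(mid(k),.038))
cr=cv2.resize(im[225:335,230:350],None,fx=5,fy=5,interpolation=cv2.INTER_CUBIC);cr2=cv2.resize(im[90:200,240:400],None,fx=3,fy=3,interpolation=cv2.INTER_CUBIC)
cv2.imwrite("pics/w1c.png",cr)
E
```

```text
[ 13 184 183] [ 21  79 164] [30  4 58]
grip ((358.7705078125, 152.02459716796875), (15.481611251831055, 16.20589828491211), 5.194429397583008) [0.6257 0.1189 0.109 ] [[0.6189, 0.1135], [0.6204, 0.126], [0.6325, 0.1243], [0.6311, 0.1117]]
stand ((349.5, 145.0), (88.0, 79.0), 90.0) [0.6217 0.1202 0.06  ] [[0.5883, 0.1597], [0.6573, 0.1561], [0.6572, 0.0782], [0.5837, 0.082]]
keeper 387.0 [ 0.5798 -0.0198  0.038 ]
```

View pics/w1c.png

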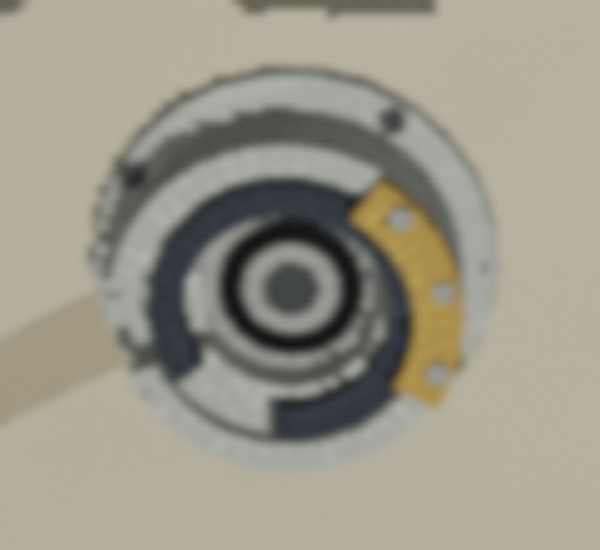

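```bash
python3 - <<'E'
from h import *
from scipy.optimize import least_squares
for name,box,cen in(("w1",(225,335,230,350),(286,287)),("top0",(205,255,262,312),(286,231))):
    im=cv2.imread(f"pics/{name}.png");c=np.load("w1.npy",allow_pickle=True).item() if name=="w1" else optics.calibration("top")
    y0,y1,x0,x1=box;b=cv2.resize(im[y0:y1,x0:x1],None,fx=4,fy=4,interpolation=cv2.INTER_CUBIC).astype(int)
    m=((b.max(2)<120)&(b[...,0]-b[...,2]>8)).astype(np.uint8)*255
    m=cv2.morphologyEx(m,cv2.MORPH_OPEN,np.ones((5,5)));n,l,st,ce=cv2.connectedComponentsWithStats(m)
    i=1+st[1:,4].argmax();ys,xs=np.nonzero(l==i)
    pts=np.array([onplane(c,(x0+(x-1.5)/4,y0+(y-1.5)/4),.033)[:2] for x,y in zip(xs,ys)])
    # annulus with given radii: penalise points outside 22..30 mm
    c0=onplane(c,cen,.033)[:2]
    f=lambda q:np.maximum(0,np.hypot(*(pts-q).T)-.030)+np.maximum(0,.022-np.hypot(*(pts-q).T))
    q=least_squares(f,c0).x;r=np.hypot(*(pts-q).T)
    a=np.degrees(np.arctan2(*(pts-q).T[::-1]))%360;h=np.histogram(a,72,(0,360))[0]
    print(name,st[i],"ctr",q.round(4),"cost",f(q).mean().round(5),"r",np.percentile(r,[1,50,99]).round(4));print((h*100//h.max()).tolist())
    # yellow keeper
    k=((b[...,2]-b[...,0]>60)&(b[...,2]>120)).astype(np.uint8);n,l,st,ce=cv2.connectedComponentsWithStats(k);i=1+st[1:,4].argmax()
    p=onplane(c,(x0+(ce[i][0]-1.5)/4,y0+(ce[i][1]-1.5)/4),.038)[:2];print("keeper",p.round(4),"yaw",np.degrees(np.arctan2(*(p-q)[::-1])),"dist",np.hypot(*(p-q)))
E
```

```text
w1 [ 124  148  154  151 5127] ctr [ 0.5517 -0.0283] cost 0.0 r [0.0225 0.0262 0.0292]
[0, 0, 0, 0, 0, 0, 0, 0, 0, 0, 0, 32, 91, 91, 94, 98, 100, 84, 81, 83, 79, 79, 73, 72, 76, 69, 69, 71, 71, 65, 65, 59, 61, 57, 61, 64, 64, 68, 78, 84, 76, 40, 0, 0, 0, 0, 0, 0, 0, 0, 0, 0, 0, 0, 0, 0, 0, 0, 0, 0, 0, 0, 0, 0, 0, 0, 0, 0, 0, 0, 0, 0]
keeper [ 0.5803 -0.0217] yaw 13.074940708624212 dist 0.02933677587234376
top0 [ 47 111  52  38 501] ctr [ 0.548  -0.0314] cost 0.0 r [0.0221 0.0259 0.0297]
[0, 0, 0, 0, 0, 0, 0, 0, 0, 0, 0, 0, 0, 0, 0, 0, 0, 0, 0, 7, 92, 86, 89, 73, 57, 89, 84, 89, 100, 73, 71, 65, 52, 57, 73, 84, 68, 0, 0, 0, 0, 0, 0, 0, 0, 0, 0, 0, 0, 0, 0, 0, 0, 0, 0, 0, 0, 0, 0, 0, 0, 0, 0, 0, 0, 0, 0, 0, 0, 0, 0, 0]
keeper [ 0.5787 -0.0245] yaw 12.61398244762471 dist 0.03145772425435566
```

{"api": "arm_command", "payload": {"deltas": [0,0,-0.05,0.032,0.045,-0.04,50,0,0,-0.05,0.033,0.045,-0.09,40,0,0,-0.05,0.033,0.045,-0.14,40,0,0,-0.05,0.033,0.045,-0.18,40,0,0,-0.05,0.033,0.045,-0.21,40,0,0,-0.05,0.033,0.045,-0.219,40,0,0,-0.05,0.033,0.045,-0.219,40,0,0,-0.05,0.033,0.045,-0.219,40]}}

```text
clock: 2.65
position: [0.6267, 0.1171, 0.0887]
ee_rot: [2.363, 2.068, 0.004]
force: [0.1, 0.1, 0.1]
width: 0.44
gripper_force: 0.0
```

{"api": "arm_command", "payload": {"deltas": [0,0,0,0,0,-0.001,10,0,0,0,0,0,-0.001,10,0,0,0,0,0,-0.001,10,0,0,0,0,0,-0.001,10,0,0,0,0,0,-0.001,10,0,0,0,0,0,0.02,10,0,0,0,0,0,0.05,10,0,0,0,0,0,0.09,10,0,0,0,0,0,0.13,10,0,0,0,0,0,0.15,10,0,0,0,0,0,0.15,10,0,0,0,0,0,0.15,10], "force": 35}}

```text
clock: 3.85
position: [0.6253, 0.1168, 0.2365]
ee_rot: [-2.364, -2.069, -0.0]
force: [-0.1, -0.3, -1.0]
width: 0.15
gripper_force: 35.0
```

```bash
python3 - <<'E'
from h import *
s=sensors.observe();print(s["position"],s["width"],s["joints"].round(2))
im=optics.get_image("scene");im2=optics.get_image("wrist")
c=optics.calibration("scene");u,v=proj(c,np.array(s["position"])-[0,0,.035])[0].astype(int);print(u,v)
cr=cv2.resize(im[v-60:v+60,u-60:u+60],(480,480),interpolation=cv2.INTER_CUBIC)
cr2=cv2.resize(im2,None,fx=.5,fy=.5);cr2=cv2.copyMakeBorder(cr2,0,240,0,0,cv2.BORDER_CONSTANT)
cv2.imwrite("pics/lift.png",np.hstack([cr,cr2]))
cv2.imwrite("pics/lw.png",im2)
E
```

```text
[0.62527402 0.11682738 0.23646686] 0.15020739064364008 [-0.59  0.48  0.48  1.58 -0.24  1.13 -0.18]
180 223
```

View pics/lift.png

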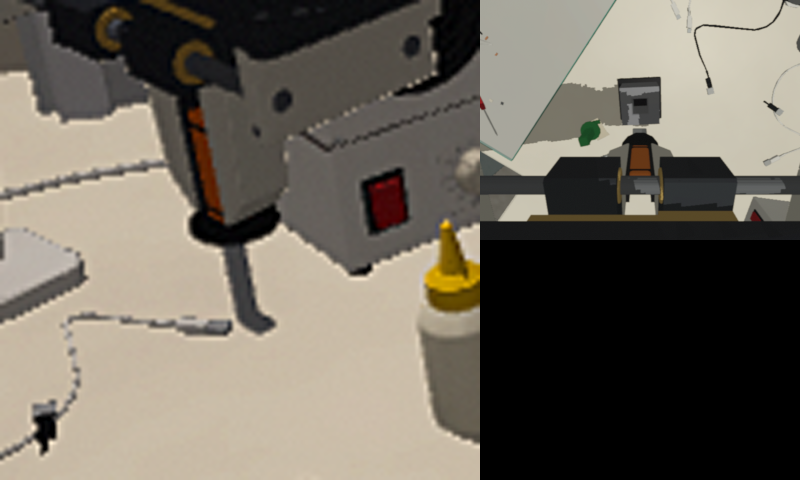

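The pick is lifted, and its toe points to image right in the scene view, with the tip at about crop (273,322).

```bash
python3 - <<'E'
from h import *
s=sensors.observe();g=np.array(s["position"])-[0,0,.001];c=optics.calibration("scene")
for name in("scene","wrist"):
  c=optics.calibration(name)
  for q in(0,90,180,270):
    R=Ro.from_euler("z",-7.5+q,degrees=True).as_matrix()
    L=np.array([[.007,0,-.0715],[.0045,0,-.03],[.002,0,-.0675],[-.008,0,-.0675],[-.008,0,-.0715]])
    p=proj(c,g+L@R.T); p=(p-[120,163])*4 if name=="scene" else p
    print(name,q,p.round(0).astype(int).tolist())
im=cv2.imread("pics/lw.png");print(im[232:284:3,300:345:4].mean(2).astype(int))
E
```

```text
scene 0 [[250, 321], [235, 231], [256, 316], [272, 325], [273, 333]]
scene 90 [[246, 334], [232, 239], [255, 320], [276, 309], [277, 318]]
scene 180 [[272, 332], [249, 238], [262, 320], [247, 311], [248, 320]]
scene 270 [[275, 319], [252, 230], [263, 316], [242, 326], [244, 335]]
wrist 0 [[332, 264], [328, 298], [322, 267], [304, 267], [304, 264]]
wrist 90 [[319, 252], [318, 289], [319, 264], [319, 281], [319, 278]]
wrist 180 [[306, 264], [308, 298], [315, 267], [334, 267], [333, 264]]
wrist 270 [[319, 276], [318, 307], [319, 271], [319, 253], [319, 250]]
[[125 125 126 126 126  67  67  67  66  67  66  66]
 [125 125 126 125 126  75  65  66  66  66  66  66]
 [125 125 125 126 106  67  66  67  66  66  66  65]
 [125 125 125 126 120  66  67  67  67  67  67  66]
 [125 125 126 125 120  66  67  66  66  66  66  67]
 [125 125 125 125 125  67  67  67  67  70  87  95]
 [165 163 121 116 116 110 107 110 110 138 193 193]
 [194 194 193 182 184 193 157 181 183 193 193 194]
 [193 192 157 156 157 156 156 156 178 193 194 193]
 [194 176  94  94  95  95  87  82 122 193 193 193]
 [193 176  94  96  97  97  86  84 111 193 193 193]
 [193 176  89  60  59  61  54  54  99 194 193 193]
 [191 130  21  17  16  16  15  15  25 152 192 194]
 [ 75  18  18  17  18  15  16  16  16  17  95 175]
 [ 16  15  17  18  15  15  16  16  16  16  14  44]
 [ 14  15  14  16  17  16  16  15  16  16  16  16]
 [ 17  16  17  15  12  16  17  14  13  14  16  17]
 [ 19  17  16  16  17  14  19  17  13  17  17  17]]
```

{"api": "arm_command", "payload": {"deltas": [0,0,0.08,-0.03,-0.05,0,10,0,0,0.16,-0.05,-0.1,0,10,0,0,0.16,-0.073,-0.14,0,10,0,0,0.16,-0.073,-0.162,0,10,0,0,0.16,-0.073,-0.162,0,10,0,0,0.16,-0.073,-0.162,0,10,0,0,0.16,-0.073,-0.162,0,10]}}

```text
clock: 4.65
position: [0.5525, -0.0438, 0.2359]
ee_rot: [-2.083, -2.35, 0.001]
force: [-0.1, 0.2, -0.6]
width: 0.152
gripper_force: 35.0
```

```bash
python3 - <<'E'
from h import *
s=sensors.observe();print(s["clock"],np.round(s["position"],4),np.round(s["joints"],2),np.degrees(np.arctan2(*Ro.from_rotvec(s["ee_rot"]).as_matrix()[[1,0],1])))
c=optics.calibration("wrist");im=optics.get_image("wrist");cv2.imwrite("pics/w2.png",im);np.save("w2.npy",c,allow_pickle=True)
p=proj(c,[.55,-.03,.033])[0];print(p)
u,v=p.astype(int);x0,y0=u-75,v-65;print(x0,y0)
cv2.imwrite("pics/w2c.png",cv2.resize(im[y0:y0+130,x0:x0+150],None,fx=4,fy=4,interpolation=cv2.INTER_CUBIC))
E
```

```text
4.65 [ 0.5525 -0.0438  0.2359] [-0.36  0.34  0.46  1.79 -0.17  1.05  0.28] 6.874426777307021
[318.16202213 191.4795212 ]
243 126
```

View pics/w2c.png

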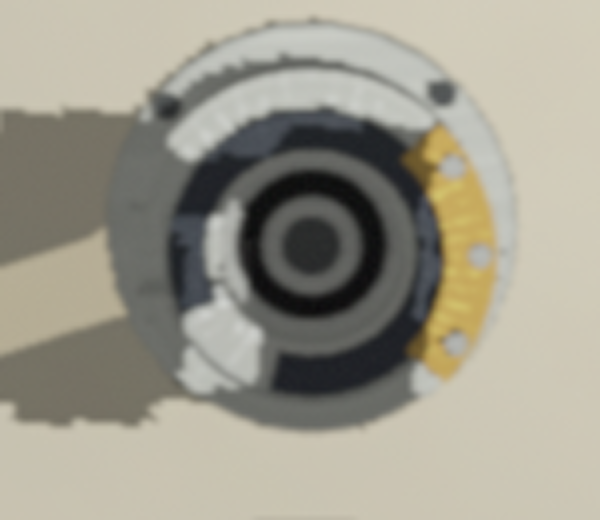

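The crop shows the housing with keeper screws at (453,166), (480,255) and (455,343), and the bore-floor discs centred at (312,245). The ring gap ends are at about (187,310) and (273,370).

```bash
python3 - <<'E'
from h import *
c=np.load("w2.npy",allow_pickle=True).item()
P=lambda u,v,z:onplane(c,(243+(u-1.5)/4,126+(v-1.5)/4),z)[:2]
A=P(312,245,.018);print("axis by bore floor",A,"z8:",P(312,225,.008))
S=[P(*q,.038) for q in((453,166),(480,255),(455,343))]
for q in S: print("screw",q.round(4),"r",np.hypot(*(q-A)).round(4),"yaw",np.degrees(np.arctan2(*(q-A)[::-1])).round(1))
B=np.mean([S[0],S[2]],0);d=S[2]-S[0];print("perp to chord yaw",np.degrees(np.arctan2(d[0],-d[1])))
for n,q in dict(l=(172,245),b=(290,395),t=(310,108)).items():
    print(n,np.hypot(*(P(*q,.033)-A)).round(4))
for q in((195,309),(273,370)): p=P(*q,.033)-A;print("gap",np.degrees(np.arctan2(-p[1],-p[0])).round(1),np.hypot(*p))
E
```

```text
axis by bore floor [ 0.55190693 -0.02872017] z8: [ 0.55159881 -0.02615242]
screw [ 0.5776 -0.0057] r 0.0345 yaw 41.8
screw [ 0.5857 -0.0229] r 0.0343 yaw 9.7
screw [ 0.5833 -0.0418] r 0.0341 yaw -22.6
perp to chord yaw 9.017106429779922
l 0.0291
b 0.0297
t 0.0307
gap 30.5 0.02670130731656017
gap 77.8 0.025263708588790665
```

{"api": "arm_command", "payload": {"deltas": [0,0,0.023,-0.0055,0.0128,-0.02,10,0,0,0.023,-0.0055,0.0128,-0.05,10,0,0,0.023,-0.0055,0.0128,-0.08,10,0,0,0.023,-0.0055,0.0128,-0.105,10,0,0,0.023,-0.0055,0.0128,-0.12,10,0,0,0.023,-0.0055,0.0128,-0.13,10,0,0,0.023,-0.0055,0.0128,-0.138,10,0,0,0.023,-0.0055,0.0128,-0.1425,10,0,0,0.023,-0.0055,0.0128,-0.1425,10,0,0,0.023,-0.0055,0.0128,-0.1425,10]}}

```text
clock: 5.7
position: [0.5474, -0.0324, 0.0948]
ee_rot: [2.043, 2.386, 0.001]
force: [0.6, -0.4, -0.5]
width: 0.15
gripper_force: 35.0
```

{"api": "arm_command", "payload": {"deltas": [0,0,0,0,0.001,-0.0015,10,0,0,0,-0.004,0.0005,-0.0015,10,0,0,0,-0.009,0,-0.0015,10,0,0,0,-0.014,-0.001,-0.0015,10,0,0,0,-0.018,-0.0016,-0.0015,10,0,0,0,-0.018,-0.0016,-0.0015,10,0,0,0,-0.018,-0.0016,-0.0015,10]}}

```text
clock: 6.4
position: [0.529, -0.0341, 0.0929]
ee_rot: [2.044, 2.386, 0.0]
force: [0.2, -0.7, -1.4]
width: 0.153
gripper_force: 35.0
```

```bash
python3 - <<'E'
from h import *
s=sensors.observe();print(s["position"].round(4),s["force"].round(1));p=np.array(s["position"])[:2]-[.5515,-.0287];a=np.radians(9);print("local",(p@[np.cos(a),np.sin(a)]).round(4),(p@[-np.sin(a),np.cos(a)]).round(4))
print(np.degrees(np.arctan2(*Ro.from_rotvec(s["ee_rot"]).as_matrix()[[1,0],1])))
E
```

```text
[ 0.529  -0.0341  0.0929] [ 0.2 -0.7 -1.4]
local -0.023 -0.0018
8.834600826454382
```

{"api": "arm_command", "payload": {"deltas": [0,0,0,0,0,0.003,10,0,0,0,0,0,0.006,10,0,0,0,0,0,0.009,10,0,0,0,0,0,0.012,10,0,0,0,0,0,0.014,10,0,0,0,0,0,0.016,10,0,0,0,0,0,0.018,10,0,0,0,0,0,0.018,10,0,0,0,0,0,0.018,10]}}

```text
clock: 7.3
position: [0.5294, -0.034, 0.1108]
ee_rot: [2.043, 2.386, 0.001]
force: [2.9, 0.4, -3.1]
width: 0.15
gripper_force: 35.0
```

```bash
python3 - <<'E'
from h import *
s=sensors.observe();print(s["position"].round(4),s["force"].round(1))
im=optics.get_image("scene");cv2.imwrite("pics/s3.png",im)
c=optics.calibration("scene");u,v=proj(c,[.54,-.03,.04])[0].astype(int);print(u,v)
w=optics.get_image("wrist");c=optics.calibration("wrist");cv2.imwrite("pics/w3.png",w)
a,b=proj(c,[.54,-.03,.033])[0].astype(int);print(a,b)
cv2.imwrite("pics/s3c.png",np.hstack([cv2.resize(im[v-50:v+50,u-50:u+50],(400,400),interpolation=cv2.INTER_CUBIC),cv2.resize(w,(533,400))[:,66:466]]))
E
```

```text
[ 0.5294 -0.034   0.1108] [ 2.9  0.4 -3.1]
288 276
338 256
```

View pics/s3c.png

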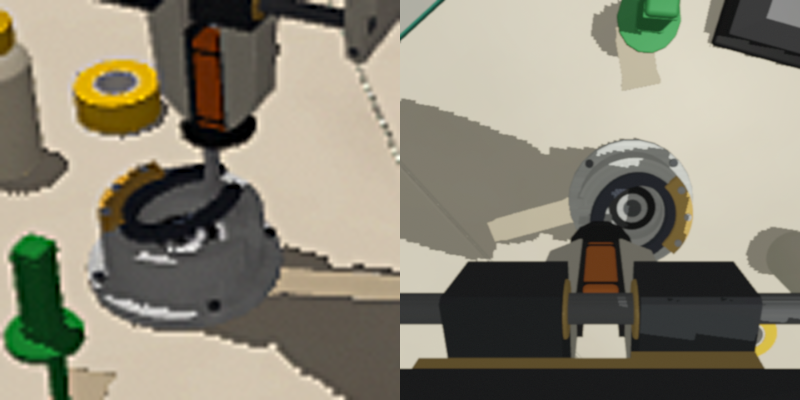

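The ring's end is raised and the ring is tilted on the toe. Next I draw it along local -x.

{"api": "arm_command", "payload": {"deltas": [0,0,0,-0.003,-0.0005,0,10,0,0,0,-0.006,-0.001,0,10,0,0,0,-0.009,-0.0014,0.002,10,0,0,0,-0.012,-0.0019,0.003,10,0,0,0,-0.015,-0.0024,0.003,10,0,0,0,-0.018,-0.0028,0.003,10,0,0,0,-0.021,-0.0033,0.003,10,0,0,0,-0.024,-0.0038,0.003,10,0,0,0,-0.025,-0.004,0.003,10,0,0,0,-0.025,-0.004,0.003,10]}}

```text
clock: 8.4
position: [0.5038, -0.0381, 0.1137]
ee_rot: [-2.044, -2.386, 0.0]
force: [-0.2, -0.3, 0.1]
width: 0.15
gripper_force: 35.0
```

```bash
python3 - <<'E'
from h import *
s=sensors.observe();print(s["position"].round(4),s["force"].round(1))
im=optics.get_image("scene")
w=optics.get_image("wrist");cv2.imwrite("pics/w4.png",w)
u,v=288,276
cv2.imwrite("pics/s4c.png",np.hstack([cv2.resize(im[v-50:v+50,u-50:u+50],(400,400),interpolation=cv2.INTER_CUBIC),cv2.resize(w[150:350,220:420],(400,400))]))
E
```

```text
[ 0.5038 -0.0381  0.1137] [-0.2 -0.3  0.1]
```

View pics/s4c.png

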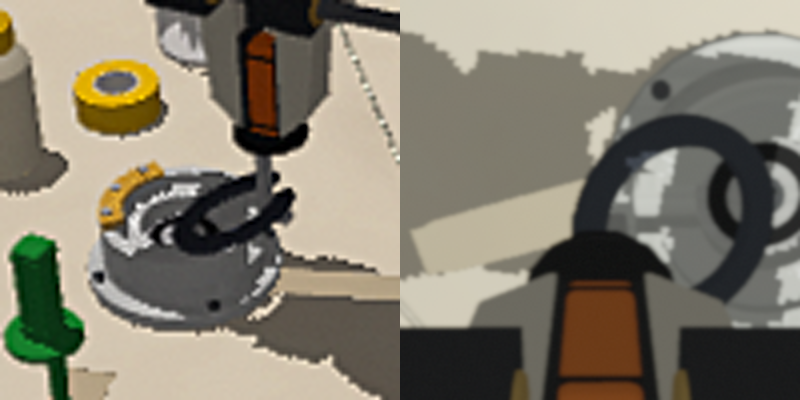

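The ring is drawn out about 25 mm and leans on the toe. Next I lower the pick so the ring rests, then back the toe out through the slot.

{"api": "arm_command", "payload": {"deltas": [0,0,0,0,0,-0.003,10,0,0,0,0,0,-0.006,10,0,0,0,0,0,-0.009,10,0,0,0,0,0,-0.012,10,0,0,0,0,0,-0.015,10,0,0,0,0,0,-0.017,10,0,0,0,0,0,-0.017,10,0,0,0,0,0,-0.017,10]}}

```text
clock: 9.3
position: [0.504, -0.0381, 0.0967]
ee_rot: [-2.044, -2.386, 0.0]
force: [0.4, -0.3, -0.5]
width: 0.152
gripper_force: 35.0
```

```bash
python3 - <<'E'
from h import *
s=sensors.observe();print(s["position"].round(4),s["force"].round(1))
im=optics.get_image("scene")
w=optics.get_image("wrist");cv2.imwrite("pics/w5.png",w)
u,v=288,276
cv2.imwrite("pics/s5c.png",np.hstack([cv2.resize(im[v-50:v+50,u-50:u+50],(400,400),interpolation=cv2.INTER_CUBIC),cv2.resize(w[150:350,220:420],(400,400))]))
E
```

```text
[ 0.504  -0.0381  0.0967] [ 0.4 -0.3 -0.5]
```

View pics/s5c.png

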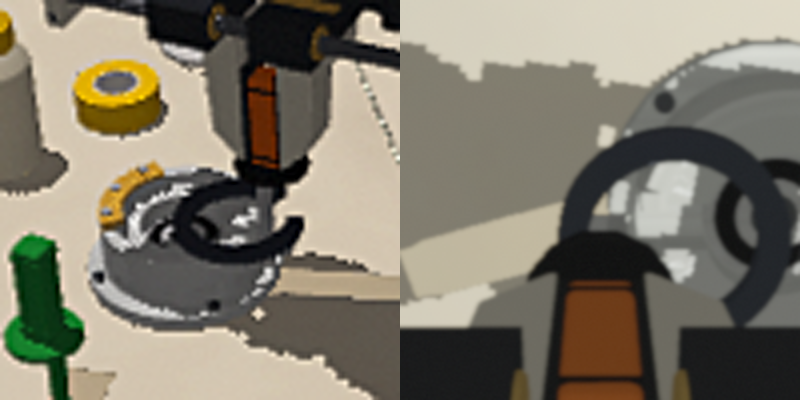

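The ring now lies flat out on the rim and the toe is below it. I back out through the slot and rise.

{"api": "arm_command", "payload": {"deltas": [0,0,0,0.004,0.0006,0,10,0,0,0,0.008,0.0012,0,10,0,0,0,0.012,0.0018,0,10,0,0,0,0.015,0.0024,0,10,0,0,0,0.015,0.0024,0,10,0,0,0,0.015,0.0024,0,10]}}

```text
clock: 10.0
position: [0.5189, -0.0357, 0.0966]
ee_rot: [-2.044, -2.386, 0.0]
force: [-0.2, 0.5, -0.9]
width: 0.148
gripper_force: 35.0
```

```bash
python3 - <<'E'
from h import *
s=sensors.observe();print(s["position"].round(4),s["force"].round(1))
w=optics.get_image("wrist");c=optics.calibration("wrist");cv2.imwrite("pics/w6.png",w)
# dark ring pixels vs ring expected at local -25
b=w.astype(int);m=((b.max(2)<70)&(b[...,0]-b[...,2]>3)).astype(np.uint8)
m[265:]=0
n,l,st,ce=cv2.connectedComponentsWithStats(m)
for i in range(1,n):
    if st[i,4]>80: print(st[i],ce[i].round(1))
E
```

```text
[ 0.5189 -0.0357  0.0966] [-0.2  0.5 -0.9]
[ 272  214  114   51 1769] [321.9 234.3]
```

{"api": "arm_command", "payload": {"deltas": [0,0,0,0,0,0.006,10,0,0,0,0,0,0.012,10,0,0,0,0,0,0.02,10,0,0,0,0,0,0.05,10,0,0,0,0,0,0.09,10,0,0,0,0,0,0.12,10,0,0,-0.05,0.02,0.03,0.14,10,0,0,-0.1,0.05,0.07,0.14,10,0,0,-0.183,0.08,0.11,0.14,10,0,0,-0.183,0.107,0.1525,0.14,10,0,0,-0.183,0.107,0.1525,0.14,10,0,0,-0.183,0.107,0.1525,0.14,10,0,0,-0.183,0.107,0.1525,0.14,10]}}

```text
clock: 11.35
position: [0.6256, 0.1155, 0.2372]
ee_rot: [2.365, 2.067, -0.001]
force: [-0.3, 0.4, -0.7]
width: 0.149
gripper_force: 35.0
```

```bash
python3 - <<'E'
from h import *
s=sensors.observe();print(s["position"].round(4),s["force"].round(1),s["width"],np.degrees(np.arctan2(*Ro.from_rotvec(s["ee_rot"]).as_matrix()[[1,0],1])))
# ring from the top camera: dark bluish pixels round the housing
im=optics.get_image("top");cv2.imwrite("pics/t7.png",im);c=optics.calibration("top")
x0,y0,x1,y1=255,200,320,275
b=cv2.resize(im[y0:y1,x0:x1],None,fx=4,fy=4,interpolation=cv2.INTER_CUBIC).astype(int)
m=((b.max(2)<100)&(b[...,0]-b[...,2]>6)).astype(np.uint8)*255
n,l,st,ce=cv2.connectedComponentsWithStats(m)
for i in range(1,n):
    if st[i,4]>100: print(st[i],onplane(c,(x0+ce[i][0]/4,y0+ce[i][1]/4),.036).round(4))
i=1+st[1:,4].argmax();small=cv2.resize((l==i).astype(np.uint8)*255,None,fx=.25,fy=.25,interpolation=cv2.INTER_AREA)
for r in small: print("".join(" .:#"[v//64] for v in r))
E
```

```text
[0.6256 0.1155 0.2372] [-0.3  0.4 -0.7] 0.14873298234306453 -7.697911929248003
[  77  116  104   99 2546] [ 0.5256 -0.0319  0.036 ]
                                                                 
                                                                 
                                                                 
                                                                 
                                                                 
                                                                 
                                                                 
                                                                 
                                                                 
                                                                 
                                                                 
                                                                 
                                                                 
                                                                 
                                            
[... 1864 characters left out ...]
     
                   :##:                  :##:                    
                    #:#                   ..                     
                    :##.                                         
                    .###                                         
                     ###.                                        
                      ###.                                       
                      :###.                                      
                       .####.                                    
                         #####::  :::                            
                          :########::                            
                             .:::.
```

{"api": "arm_command", "payload": {"deltas": [0,0,0,0,0.0012,-0.03,10,0,0,0,0,0.0012,-0.06,10,0,0,0,0,0.0012,-0.08,10,0,0,0,0,0.0012,-0.1,10,0,0,0,0,0.0012,-0.12,10,0,0,0,0,0.0012,-0.135,10,0,0,0,0,0.0012,-0.144,10,0,0,0,0,0.0012,-0.149,10,0,0,0,0,0.0012,-0.149,10,0,0,0,0,0.0012,-0.149,10]}}

```text
clock: 12.4
position: [0.6264, 0.118, 0.0885]
ee_rot: [2.364, 2.068, 0.001]
force: [1.2, 0.3, -0.4]
width: 0.148
gripper_force: 35.0
```

{"api": "arm_command", "payload": {"deltas": [0,0,0,0,0,-0.0005,20,0,0,0,0,0,-0.0005,40,0,0,0,0,0,-0.0005,40,0,0,0,0,0,-0.0005,40,0,0,0,0,0,0.01,40,0,0,0,0,0,0.04,40,0,0,0,0,0,0.08,40,0,0,0,0,0,0.12,60,0,0,0,0,0,0.16,80,0,0,0.05,-0.03,-0.05,0.16,80,0,0,0.1,-0.07,-0.1,0.16,80,0,0,0.183,-0.095,-0.14,0.16,80,0,0,0.183,-0.095,-0.14,0.16,80,0,0,0.183,-0.095,-0.14,0.16,80,0,0,0.183,-0.095,-0.14,0.16,80]}}

```text
clock: 13.9
position: [0.5315, -0.0215, 0.2485]
ee_rot: [2.045, 2.384, 0.003]
force: [0.5, 1.4, -0.5]
width: 0.873
gripper_force: 0.0
```

```bash
cat > ring.py <<'E'
from h import *
from scipy.optimize import least_squares
def ringfit(name,pc,z,half,blue=6,dark=100):
    c=optics.calibration(name);im=optics.get_image(name)
    u,v=proj(c,[*pc,z])[0].astype(int);x0,y0=u-half,v-half
    b=cv2.resize(im[y0:v+half,x0:u+half],None,fx=4,fy=4,interpolation=cv2.INTER_CUBIC).astype(int)
    m=((b.max(2)<dark)&(b[...,0]-b[...,2]>blue)).astype(np.uint8)
    n,l,st,ce=cv2.connectedComponentsWithStats(m)
    i=1+st[1:,4].argmax();M=(l==i)
    ys,xs=np.nonzero(M)
    p=np.array([onplane(c,(x0+(x-1.5)/4,y0+(y-1.5)/4),z)[:2] for x,y in zip(xs,ys)])
    f=lambda q:np.hypot(*(p-q[:2]).T)-.026
    r=least_squares(f,pc,loss="soft_l1",f_scale=.003);q=r.x;R=np.hypot(*(p-q).T)
    a=np.degrees(np.arctan2(*(q-p).T[::-1]))%360;h=np.histogram(a,36,(0,360))[0]
    print(name,st[i],"ctr",q.round(4),"r",np.percentile(R,[2,50,98]).round(4),"gap hist from -x",(h*9//h.max()).tolist())
    return im,(x0,y0),M
E
python3 - <<'E'
from ring import *
s=sensors.observe();print(s["clock"],s["position"].round(4),s["width"],np.degrees(np.arctan2(*Ro.from_rotvec(s["ee_rot"]).as_matrix()[[1,0],1])))
ringfit("top",(.526,-.033),.038,30)
im,_,M=ringfit("wrist",(.526,-.033),.038,70,3,90);cv2.imwrite("pics/w8.png",im)
small=cv2.resize(M.astype(np.uint8)*255,(56,28),interpolation=cv2.INTER_AREA)
for r in small: print("".join(" .:#"[v//64] for v in r))
im=cv2.imread("pics/t7.png");im=optics.get_image("top");c=optics.calibration("top")
k=blobs(im[150:230,190:260],(3,150,80),(18,255,255),10);print([ (np.array(mid(q))+[190,150]).round(1) for q in k])
E
```

```text
13.9 [ 0.5315 -0.0215  0.2485] 0.8733438475610905 8.758429950628347
top [122  81  48  34 442] ctr [ 0.5215 -0.0343] r [0.023  0.026  0.0292] gap hist from -x [0, 0, 0, 0, 0, 0, 0, 0, 0, 0, 0, 3, 9, 7, 5, 7, 6, 7, 5, 0, 0, 0, 0, 0, 0, 0, 0, 0, 0, 0, 0, 0, 0, 0, 0, 0]
wrist [  139   148   278   264 19462] ctr [ 0.5231 -0.0334] r [0.0224 0.026  0.0293] gap hist from -x [5, 4, 3, 0, 0, 0, 0, 0, 6, 6, 6, 7, 7, 7, 6, 6, 6, 8, 6, 7, 7, 6, 9, 7, 7, 7, 7, 7, 7, 7, 6, 6, 7, 7, 6, 6]
                                                        
                                                        
                                                        
                                                        
                                                        
                                                        
                                                        
                        ..:::..                         
                    :############:.                     
                 :####:..    ..:####:                   
               .###:              :####             
[... 276 characters left out ...]
             
                                    :##:                
                                  .###:                 
                               .:####.                  
                       .##########:.                    
                       ..::::...                        
                                                        
                                                        
                                                        
                                                        
                                                        
                                                        
                                                        
[]
```

{"api": "arm_command", "payload": {"deltas": [0,0,0,-0.0085,-0.0125,-0.03,70,0,0,0,-0.0085,-0.0125,-0.07,70,0,0,0,-0.0085,-0.0125,-0.11,70,0,0,0,-0.0085,-0.0125,-0.14,70,0,0,0,-0.0085,-0.0125,-0.16,70,0,0,0,-0.0085,-0.0125,-0.175,70,0,0,0,-0.0085,-0.0125,-0.185,70,0,0,0,-0.0085,-0.0125,-0.192,70,0,0,0,-0.0085,-0.0125,-0.198,70,0,0,0,-0.0085,-0.0125,-0.198,70,0,0,0,-0.0085,-0.0125,-0.198,70]}}

```text
clock: 15.15
position: [0.5228, -0.0344, 0.0501]
ee_rot: [2.043, 2.386, 0.001]
force: [-0.6, -0.8, 0.1]
width: 0.764
gripper_force: 0.0
```

{"api": "arm_command", "payload": {"deltas": [0,0,0,0,0,0,50,0,0,0,0,0,0,50,0,0,0,0,0,0,50,0,0,0,0,0,0,50,0,0,0,0,0,0,50], "force": 15}}

```text
clock: 15.65
position: [0.5228, -0.0344, 0.0501]
ee_rot: [2.043, 2.386, 0.001]
force: [-1.3, 0.4, 6.2]
width: 0.648
gripper_force: 15.0
```

{"api": "arm_command", "payload": {"deltas": [0,0,0,0,0,0.01,50,0,0,0,0,0,0.03,50,0,0,0,0,0,0.06,50,0,0,0,0,0,0.1,50,0,0,-0.09,0,-0.02,0.15,50,0,0,-0.18,-0.01,-0.05,0.15,50,0,0,-0.27,-0.015,-0.08,0.15,50,0,0,-0.36,-0.02,-0.12,0.15,50,0,0,-0.45,-0.03,-0.16,0.15,50,0,0,-0.54,-0.035,-0.19,0.15,50,0,0,-0.63,-0.039,-0.218,0.15,50,0,0,-0.72,-0.039,-0.218,0.15,50,0,0,-0.81,-0.039,-0.218,0.15,50,0,0,-0.9,-0.039,-0.218,0.15,50,0,0,-0.947,-0.039,-0.218,0.15,50,0,0,-0.947,-0.039,-0.218,0.15,50,0,0,-0.947,-0.039,-0.218,0.15,50,0,0,-0.947,-0.039,-0.218,0.15,50]}}

```text
clock: 17.45
position: [0.4834, -0.2523, 0.1999]
ee_rot: [-3.119, -0.375, -0.0]
force: [0.2, 0.3, 0.1]
width: 0.645
gripper_force: 15.0
```

```bash
python3 - <<'E'
from ring import *
s=sensors.observe();print(s["clock"],s["position"].round(4),s["width"],s["joints"].round(2),np.degrees(np.arctan2(*Ro.from_rotvec(s["ee_rot"]).as_matrix()[[1,0],1])))
c=optics.calibration("wrist");im=optics.get_image("wrist");cv2.imwrite("pics/w9.png",im)
print("tray proj",proj(c,[.484,-.252,.018]))
for k in blobs(im,(105,120,40),(125,255,255),500)[:3]:
    b=cv2.minAreaRect(k);print(b,cv2.boundingRect(k),onplane(c,b[0],.015).round(4),[onplane(c,q,.018)[:2].round(4).tolist() for q in cv2.boxPoints(b)])
t=optics.get_image("top");ct=optics.calibration("top")
k=blobs(t[150:230,190:260],(3,120,50),(18,255,255),5);print("grip top view",[(np.array(mid(q))+[190,150]).round(1) for q in k])
k=blobs(t[230:300,330:420],(105,120,40),(125,255,255),100)[0];b=cv2.minAreaRect(k);print("tray top",np.array(b[0])+[330,230])
q=optics.get_image("scene");cs=optics.calibration("scene");u,v=proj(cs,[.6257,.1175,.0865])[0].astype(int);print(u,v)
k=blobs(q[v-40:v+40,u-30:u+30],(3,120,50),(18,255,255),5);print("grip scene",[(np.array(mid(g))+[u-30,v-40]).round(1) for g in k])
o=cv2.imread("pics/scene0.png");k=blobs(o[v-40:v+40,u-30:u+30],(3,120,50),(18,255,255),5);print("grip scene0",[(np.array(mid(g))+[u-30,v-40]).round(1) for g in k])
E
```

```text
17.45 [ 0.4834 -0.2523  0.1999] 0.6453298032864272 [-0.24  0.45  0.88  1.88 -0.41  1.01 -0.52] -76.27495714827694
tray proj [[319.49937519 214.20695215]]
((319.5, 207.0), (122.0, 155.0), 90.0) (242, 146, 156, 123) [ 0.489  -0.2508  0.015 ] [[0.5216, -0.1827], [0.5493, -0.2961], [0.4548, -0.3249], [0.4244, -0.2007]]
((264.5, 341.0), (20.0, 41.0), 90.0) (244, 331, 42, 21) [ 0.3596 -0.2324  0.015 ] [[0.367, -0.2132], [0.3754, -0.2477], [0.356, -0.2519], [0.3474, -0.2168]]
grip top view [array([218.5, 192.6])]Traceback (most recent call last):
  File "<stdin>", line 9, in <module>
IndexError: list index out of range
```

{"api": "arm_command", "payload": {"deltas": [0,0,0,0.0036,0.0013,-0.03,50,0,0,0,0.0036,0.0013,-0.07,50,0,0,0,0.0036,0.0013,-0.11,50,0,0,0,0.0036,0.0013,-0.14,50,0,0,0,0.0036,0.0013,-0.155,50,0,0,0,0.0036,0.0013,-0.165,50,0,0,0,0.0036,0.0013,-0.172,50,0,0,0,0.0036,0.0013,-0.1755,50,0,0,0,0.0036,0.0013,-0.1755,50,0,0,0,0.0036,0.0013,-0.1755,50]}}

```text
clock: 18.55
position: [0.4876, -0.2513, 0.025]
ee_rot: [3.119, 0.372, 0.002]
force: [0.5, 0.5, 0.3]
width: 0.648
gripper_force: 15.0
```

{"api": "arm_command", "payload": {"deltas": [0,0,0,0,0,-0.001,64,0,0,0,0,0,-0.001,65,0,0,0,0,0,-0.001,65,0,0,0,0,0,-0.001,65,0,0,0,0,0,0.005,65,0,0,0,0,0,0.012,65,0,0,0,0,0,0.03,65,0,0,0,0,0,0.07,70,0,0,0,0,0,0.11,70,0,0,0,-0.02,0,0.15,70,0,0,0,-0.05,0,0.19,70,0,0,0,-0.06,0,0.22,70,0,0,0,-0.06,0,0.22,70,0,0,0,-0.06,0,0.22,70]}}

```text
clock: 19.95
position: [0.4275, -0.2509, 0.245]
ee_rot: [-3.119, -0.373, -0.004]
force: [0.4, 1.3, -0.7]
width: 0.764
gripper_force: 0.0
```

```bash
python3 - <<'E'
from ring import *
s=sensors.observe();print(s["clock"],s["position"].round(4),s["width"],s["force"].round(1))
c=optics.calibration("wrist");im,_,M=ringfit("wrist",(.4876,-.2513),.009,80,-40,75)
for r in cv2.resize(M.astype(np.uint8)*255,(56,28),interpolation=cv2.INTER_AREA): print("".join(" .:#"[v//64] for v in r))
k=blobs(im,(105,120,40),(125,255,255),500)[0]
b=cv2.minAreaRect(k);print("tray",b,onplane(c,b[0],.015).round(4))
q=optics.get_image("scene");o=cv2.imread("pics/scene0.png")
for n,g in(("now",q),("start",o)):
    k=blobs(g[260:305,175:210],(3,120,50),(18,255,255),5);print("grip",n,[(np.array(mid(e))+[175,260]).round(1) for e in k],[cv2.minAreaRect(e)[1:] for e in k])
    k=blobs(g[200:290,210:300],(18,120,80),(35,255,255),30);print("yellow",n,[(np.array(mid(e))+[210,200]).round(1).tolist() for e in k])
E
```

```text
19.95 [ 0.4275 -0.2509  0.245 ] 0.764245206034689 [ 0.4  1.3 -0.7]
wrist [302 423   1   1   1] ctr [ 0.4914 -0.2512] r [0.026 0.026 0.026] gap hist from -x [9, 0, 0, 0, 0, 0, 0, 0, 0, 0, 0, 0, 0, 0, 0, 0, 0, 0, 0, 0, 0, 0, 0, 0, 0, 0, 0, 0, 0, 0, 0, 0, 0, 0, 0, 0]
                                                        
                                                        
                                                        
                                                        
                                                        
                                                        
                                                        
                                                        
                                                        
                                                        
                                                        
                                                        
                                                        
                                                        
                                     
[... 446 characters left out ...]
                             
                                                        
                                                        
                                                        
                                                        
                                                        
tray ((337.0, 135.0), (118.0, 142.0), 90.0) [ 0.4883 -0.2514  0.015 ]
grip now [array([190.4, 283.6])] [((24.56446647644043, 10.936628341674805), 76.75948333740234)]
yellow now [[266.7, 249.7], [232.9, 232.2], [269.1, 273.3]]
grip start [array([191.8, 283.6])] [((24.756092071533203, 10.750164031982422), 79.3803482055664)]
yellow start [[266.7, 249.6], [232.8, 232.3], [269.2, 273.3]]
```

```bash
python3 - <<'E'
from ring import *
c=optics.calibration("wrist");im=optics.get_image("wrist")
h=cv2.cvtColor(im,cv2.COLOR_BGR2HSV);m=cv2.inRange(h,(105,120,40),(125,255,255))
x,y,w,hh=cv2.boundingRect(blobs(im,(105,120,40),(125,255,255),500)[0])
H=cv2.bitwise_not(m)[y+2:y+hh-2,x+2:x+w-2]
for r in cv2.resize(H,(w//2,hh//4),interpolation=cv2.INTER_AREA): print("".join(" .:#"[v//64] for v in r))
n,l,st,ce=cv2.connectedComponentsWithStats(H);i=1+st[1:,4].argmax();ys,xs=np.nonzero(l==i)
p=np.array([onplane(c,(x+2+a,y+2+b),.008)[:2] for a,b in zip(xs,ys)])
from scipy.optimize import least_squares
q=least_squares(lambda q:np.hypot(*(p-q).T)-.026,p.mean(0),loss="soft_l1",f_scale=.003).x;print("ring",q.round(4),np.percentile(np.hypot(*(p-q).T),[2,50,98]).round(4))
cs=optics.calibration("scene");t=optics.get_image("top");o=cv2.imread("pics/top0.png");s=optics.get_image("scene");so=cv2.imread("pics/scene0.png")
for a,b in((t,o),): print([[(np.array(mid(e))+[190,150]).round(1) for e in blobs(g[150:230,190:260],(3,120,50),(18,255,255),5)] for g in(b,a)])
for g in(so,s):
    e=blobs(g[260:305,175:210],(3,120,50),(18,255,255),5)[0].reshape(-1,2)+[175,260]
    print("top end",e[e[:,1]<=e[:,1].min()+3].mean(0).round(1),"bottom",e[e[:,1]>=e[:,1].max()-3].mean(0).round(1),e.min(0),e.max(0))
print("predicted px for upright pick at mouth centre",proj(cs,[[.6257,.1175,.109],[.6257,.1175,.064],[.6277,.1175,.109],[.6257,.1195,.109]]).round(1).tolist())
E
```

```text
...:::...                               
                          .:###############.                           
                        :#####################.                        
                      :######::.. .   ..:#######.                      
                    .#####:.              .:#####:                     
                   .#####                    #####:                    
                  .#####                      #####:                   
                  #####                        #####                   
                 .####.                         ####:                  
                 :####                          ####:                 :
                  ####                          ####.                 :
                  ####.                        :####                  :
                  .#::                         ####:                  :
                                             .#####                   #
:                                          .#####:                    #
:                                        .:#####.  
[... 302 characters left out ...]
    :#
#                                                                    :#
#                                                                    :#
#                                                                    ##
#                                                                    ##
#.                                                                   ##
ring [ 0.4886 -0.251 ] [0.0222 0.0262 0.0297]
[[array([219.1, 193.3])], [array([218.5, 192.6])]]
top end [190.  272.4] bottom [191.5 294.3] [185 271] [198 296]
top end [188.5 272.4] bottom [190.9 294.3] [183 271] [197 296]
predicted px for upright pick at mouth centre [[190.0, 272.6], [194.5, 294.5], [189.2, 272.2], [189.2, 273.2]]
```

```bash
python3 -c "
from cell import arm
print(arm.sign_off())"
```

```text
the job is handed in; nothing more can be done
None
```

I handed the job in at about 20 s of the 58 s allowed, but the cell returned no verdict. By the last camera checks, the ring lies flat at the middle of the blue tray and the pick hangs in its stand, within about 3 mm of where it started. The bottle and tape show no movement, and I kept clear of the tub but did not check it.

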